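Change the reagent cartridges in the analyser's drawer and clamp them

TASK

Pull the reagent module's tray out by its handle until it locks, throw every spent cartridge (grey with red grip) into the yellow waste tub, and stand every fresh cartridge (white with blue grip) from the bench in a lane of the tray, one to a lane. Then turn the orange torque knob clockwise until its keeper bar is fully over the cartridges and the knob slips at its torque limit, and stop there, well before half a turn of slipping; last, press the green release and hold it a moment so that the spring draws the tray fully home. Leave the amber bottle, the black tube rack and the white timer where they stand.

Things in the scene. Friction and masses are not known exactly. Their poses are not given: they have to be found in the camera images.
- module: low white reagent module, fixed to the bench, 270 mm deep (x), 262 mm wide (y -128 to +134 mm), 110 mm high. Origin on the bench under its front face; its +x points into the module, away from the front; the tray comes out along its -x. Its yaw is 1.35 to 1.8 rad, so the front looks to the robot's right.
- tray (a joint): how far the tray is out, m: 0 home, 0.129 locked, 0.133 end stop. A spring (3.5 N) with strong damping (45 N s/m) draws it home: pull slowly (5 cm/s takes some 9 N). At about 0.130 a pawl snaps in behind it; it then stays at about 0.129 until the release is pressed. Let go earlier and it runs home at 7 cm/s.
- tray_handle (a point): middle of the tray's steel handle bar: round, 12 mm thick, 90 mm long along y, 75 mm above the bench, 51 mm in front of the tray's white front panel (8 mm thick, top 98 mm above the bench). Moves with the tray; axes as the module's (x into the module). Pinch it from above, fingers closing along x, opened to about 40 mm.
- lane0 (a point): centre of the floor of lane 0 of the tray (blue lanes side by side along y, 46 mm apart), 22 mm above the bench; moves with the tray, axes as the module's. Takes one cartridge, its x along the lane's x: 64 mm (x) by 40 mm (y) inside, walls 18 mm high (ends 14 mm). Lies 126 mm behind the handle bar; 63 mm in front of the module's face when locked out, inside the module when home.
- lane1 (a point): centre of the floor of lane 1 of the tray (blue lanes side by side along y, 46 mm apart), 22 mm above the bench; moves with the tray, axes as the module's. Takes one cartridge, its x along the lane's x: 64 mm (x) by 40 mm (y) inside, walls 18 mm high (ends 14 mm). Lies 126 mm behind the handle bar; 63 mm in front of the module's face when locked out, inside the module when home.
- lane2 (a point): centre of the floor of lane 2 of the tray (blue lanes side by side along y, 46 mm apart), 22 mm above the bench; moves with the tray, axes as the module's. Takes one cartridge, its x along the lane's x: 64 mm (x) by 40 mm (y) inside, walls 18 mm high (ends 14 mm). Lies 126 mm behind the handle bar; 63 mm in front of the module's face when locked out, inside the module when home.
- keeper_edge (a point): middle of the rear edge of the steel keeper bar, which lies across the lanes 66 to 73 mm above the bench, behind the front panel. The screw drives it along the tray's +x, 7.2 mm per rad, from 50 to 24 mm in front of the lane centres, over the seated cartridges' shoulders (64 mm above the bench). At the start it is 43 mm or more from them: in the lanes open the fingers to 35 mm at most.
- screw (a joint): angle of the clamping screw (dark collar with a yellow mark under the knob), rad, growing clockwise from above; starts between 0.1 and 0.9, stops at 3.6 with the keeper fully over the cartridges. Stays where it is left; turning takes about 0.03 N m.
- knob (a joint): slip of the orange knob against the screw, rad, growing clockwise: 0 until the torque limit of 0.16 N m is passed, when the screw is at its stop; then the knob turns on alone while the collar stands still. 0.15 rad of slip or more counts as slipped; more than 2.5 rad is too much.
- knob_grip (a point): top of the orange knob, on its vertical axis, 96 mm above the bench, on the tray 71 mm to the +y side of lane 2. Its grip is an upright bar 42 mm long (point's x), 12 mm thick (y), 22 mm high, on a collar 46 mm across; the point turns with it. Grip from above with the TCP at the point, fingers closing along y, 30 N or more; turn up to 1.3 rad, let go, grip again. At home it is inside the module.
- release (a joint): press of the green release button, m, 0 up to 0.008 fully down; takes 1.6 N to start, 4.8 N to bottom. The pawl lets the tray go at about 0.0055; hold it down about half a second, and the tray goes home by itself in about 2 s.
- release_top (a point): middle of the top of the green release button (28 mm across, standing 18 mm above the roof), 128 mm above the bench, on the module's roof 50 mm behind its front face; press it straight down with closed fingers.
- fresh0: fresh reagent cartridge, rigid, 120 g (+-40 %). Body 60 (x) by 36 (y) by 42 mm high; on top, in the middle, a grip rib 12 (x) by 30 (y) by 28 mm high, 70 mm in all. Origin: centre of its underside, z up. Half turn is the same. Take it by the rib, fingers closing along x, tips up to 23 mm below its top. White body, blue rib. Starts upright on the bench; two or three present.
- fresh1: fresh reagent cartridge, rigid, 120 g (+-40 %). Body 60 (x) by 36 (y) by 42 mm high; on top, in the middle, a grip rib 12 (x) by 30 (y) by 28 mm high, 70 mm in all. Origin: centre of its underside, z up. Half turn is the same. Take it by the rib, fingers closing along x, tips up to 23 mm below its top. White body, blue rib. Starts upright on the bench; two or three present.
- fresh2: fresh reagent cartridge, rigid, 120 g (+-40 %). Body 60 (x) by 36 (y) by 42 mm high; on top, in the middle, a grip rib 12 (x) by 30 (y) by 28 mm high, 70 mm in all. Origin: centre of its underside, z up. Half turn is the same. Take it by the rib, fingers closing along x, tips up to 23 mm below its top. White body, blue rib. Starts upright on the bench; two or three present.
- spent0: spent reagent cartridge, rigid, 120 g (+-40 %). Body 60 (x) by 36 (y) by 42 mm high; on top, in the middle, a grip rib 12 (x) by 30 (y) by 28 mm high, 70 mm in all. Origin: centre of its underside, z up. Half turn is the same. Take it by the rib, fingers closing along x, tips up to 23 mm below its top. Grey body, red rib. Starts in lane 0; one or two present.
- spent1: spent reagent cartridge, rigid, 120 g (+-40 %). Body 60 (x) by 36 (y) by 42 mm high; on top, in the middle, a grip rib 12 (x) by 30 (y) by 28 mm high, 70 mm in all. Origin: centre of its underside, z up. Half turn is the same. Take it by the rib, fingers closing along x, tips up to 23 mm below its top. Grey body, red rib. Starts in lane 1; one or two present.
- spent2: spent reagent cartridge, rigid, 120 g (+-40 %). Body 60 (x) by 36 (y) by 42 mm high; on top, in the middle, a grip rib 12 (x) by 30 (y) by 28 mm high, 70 mm in all. Origin: centre of its underside, z up. Half turn is the same. Take it by the rib, fingers closing along x, tips up to 23 mm below its top. Grey body, red rib. Starts in lane 2; one or two present.
- tub: yellow round waste tub, fixed, open at the top, 170 mm across at the rim, 156 mm at the foot, 100 mm high, wall 4 mm, floor 5 mm thick. Origin: centre of its underside. Spent cartridges may lie in it any way up, wholly below the rim or nearly so.
- amber: amber bottle, 50 mm across, 100 mm high; origin at its foot. Bystander.
- tuberack: black tube rack 60 by 120 by 35 mm with short tubes, 65 mm high in all; origin under its centre. Bystander.
- timer: white bench timer 60 by 70 by 22 mm; origin under its centre. Bystander.
Mind the look-alikes: they are no part of the job. Leave any purple look-alike of the fresh1 alone. There is more than one size of the tub; the job needs the smaller.

How it is judged:
By the outcome, as a careful person would: the job done as asked, in the order asked, and still so for the second after the job is handed in, with the robot touching nothing.
Of fresh0, fresh1, fresh2 only 2 to 3 are there at a start; the rules pass over those that are not, and their reading is None.
Of spent0, spent1, spent2 only 1 to 2 are there at a start; the rules pass over those that are not, and their reading is None.
At some moment in a run one of fresh0, fresh1, fresh2 may be knocked a few centimetres aside while the robot is not near it.
It also fails if it takes over 210 s, if anything falls off the work surface, if the arm or the gripper's body presses on something with over 40 N, if the wrist force passes 120 N, or if a joint passes its speed limit or range.

ROBOT

A 6-joint arm with a two-finger parallel gripper is mounted at the origin on the work surface. World frame = base frame: x ahead of the robot, y to its left, z up, the work surface at z = 0. Lengths are in mm, angles in degrees, forces in N, time in s.
With the tool pointing down it reaches from about 275 to 975 mm from the base axis. Payload 8.4 kg.
Tool frame: the origin (TCP) lies between the finger pads, 19 mm behind the fingertips; this is the grasp point; z points along the fingers, y is the line along which they close (so a half turn about z gives the same grasp; the last joint's range is limited). The gripper opens to 92 mm and grips with 3 to 60 N. Pads are 20 mm wide; open, the fingers measure 128 mm over their backs; the gripper's body (75 mm by 189 mm) begins 69 mm behind the grasp point.
Start: joints at [74.92, 20.225, 93.587, -0, 66.188, -0.138], TCP at [161.157, 603.868, 233.283] pointing down, gripper open.
Joint ranges: [-150.9, 150.9], [-52.94, 120.26], [3.33, 152.33], [-74.26, 254.26], [0, 154.13], [-172.89, 172.89]. Speed limits (degrees/s): [127.2, 127.2, 159.86, 180, 180, 180].

INTERFACE

Orientations are given as [roll, pitch, yaw] about the fixed x, y, z axes, in that order (R = Rz(yaw) Ry(pitch) Rx(roll)).
In Python, from rig import read_state, camera, sign_off, masks_of gives the robot as it stands.
- The arm moves only by the shell command python3 -m creep 'ROWS'. ROWS is JSON, one flat list of numbers, 7 for each row, row after row: the shift along the tool's x, y, z in cm, then the turn, a rotation vector about the tool's x, y, z in degrees, then the opening, from 0 (shut) to 1 (fully open). In form: [dx, dy, dz, rx, ry, rz, grip, dx, dy, dz, rx, ry, rz, grip, ...]. A call has 1 to 12 rows; each row is the pose to reach, as a shift and turn from the pose commanded when the call began, along the tool's axes at that moment; what a row does not reach only later rows make up. A row lasts 1/12 s, in which the tool goes at most 41.7 mm and 7.16 degrees, less where a joint would pass 70% of its speed; a pose out of reach is approached as far as the arm can. A call with a gripper value outside its range is refused whole. The fingers move at their own pace and stop on an object; the grip force is fixed at half the most. Time passes only in rows, so rows that repeat a pose let the fingers close. It gives the time, the measured TCP pose, the force, the opening and the grip force at its end, in the units of the state.
- read_state(): the state, without advancing time (a new reading comes with each control period).
- camera(name): name is "scene" or "top" or "wrist"; returns a dict with "pixels" (480x640x3 uint8, red, green, blue), "depth" (480x640 float32, mm along the optical axis (not along the pixel's ray), 0 where there is no reading), "fx", "fy", "cx", "cy" (pixels), "R" (3x3) and "t" (3): a world point X has camera coordinates R X + t. Camera axes: x right, y down, z forward; pixel columns grow to the right and rows downward; lengths in mm; the calibration is good to about 2 mm. The wrist camera is an equidistant fisheye: a pixel r from the principal point sees the ray r / f radians off the axis. A picture is of the moment at which its call begins.
- sign_off(): hands the job in; it is judged then, once.
Trained networks look in a picture, given as the dict that the camera call returned (one of the last four; its "shot" number tells which), for a name from the list of things; names that differ only in an ending like _2 or _b are one class to them, and where a whole thing is asked for, a point or a joint stands for the part that bears it (a point fixed in the world has none). Each returns a list of dicts, best first, with "p" (0 to 1); they miss things now and then, are a little off and sometimes report something else, mostly with a low value. They report only what shows in the picture. A call takes as long as a camera call. They do not tell look-alikes from the thing itself.
- masks_of(query, picture): "pixels" (480x640 bool, what is visible of it) and "rect" ([left, top, width, height] in pixels, round what is visible of it).
The state is a dict: "time": time; "joints": joint angles; "joint_velocities": joint speeds; "tau": joint torques, N m; "eef_pos": TCP position; "orientation": TCP orientation; "force": force on the tool from outside, world axes, zero at the start; "torque": the same for the moment, N m; "width": finger opening in mm; "grasp_force": force on a finger pad.
Only numpy, scipy, OpenCV 4.12 (cv2) and the standard library are available. Lean on these libraries where they do the work, as an engineer would, in place of code of your own. Each camera call takes 0.05 s, during which the arm holds its last target. There are 200 camera calls.

## Working session

There is one attempt and no reset: what is moved stays moved. The work goes in short steps, Python scripts to look and compute and a shell command to move; the robot and the scene stay as the last step left them, time stands still between calls to the robot, and variables do not carry over. Pictures are saved under pics/ and viewed, at most 14 in all, crops included, and the job is handed in when it is done.

```bash
ls; mkdir -p pics
python3 - <<'E'
from rig import *
import cv2,numpy as np
s=read_state();print({k:s[k] for k in ('time','eef_pos','orientation','force','width')})
for n in ('scene','top'):
    c=camera(n);cv2.imwrite(f'pics/{n}0.png',c['pixels'][:,:,::-1]);print(n,c['fx'],c['cx'],c['cy'],np.round(c['R'],3).tolist(),c['t'])
E
```

```text
pics
{'time': 0.0, 'eef_pos': array([161.02412233, 603.4333341 , 232.58106697]), 'orientation': array([-1.79922975e+02, -1.85985584e-03,  1.65056395e+02]), 'force': array([0.39265609, 0.44565627, 0.13398009]), 'width': 92.36243868149646}
scene 539.2824821647446 322.47479668473585 239.0017852250454 [[0.486, 0.874, -0.019], [0.593, -0.346, -0.727], [-0.642, 0.342, -0.686]] [-117.53165651 -324.15990128 1932.32988766]
top 492.3575459331403 327.3809969180663 239.96462663865472 [[0.012, -1.0, -0.01], [-0.986, -0.011, -0.168], [0.168, 0.012, -0.986]] [-186.28479878  572.65654923 1249.99232527]
```

View pics/top0.png

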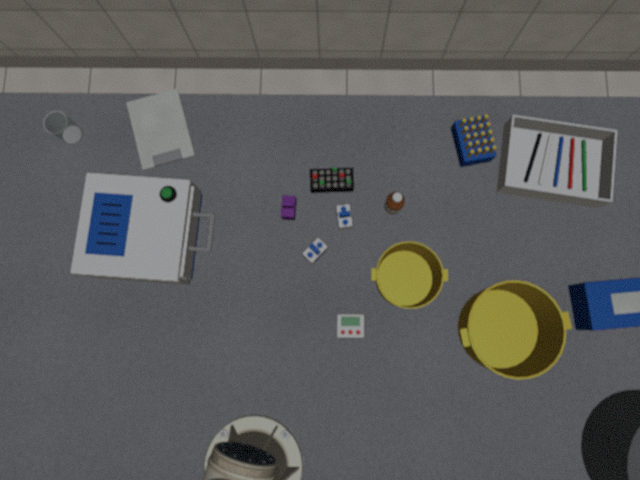

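View pics/scene0.png

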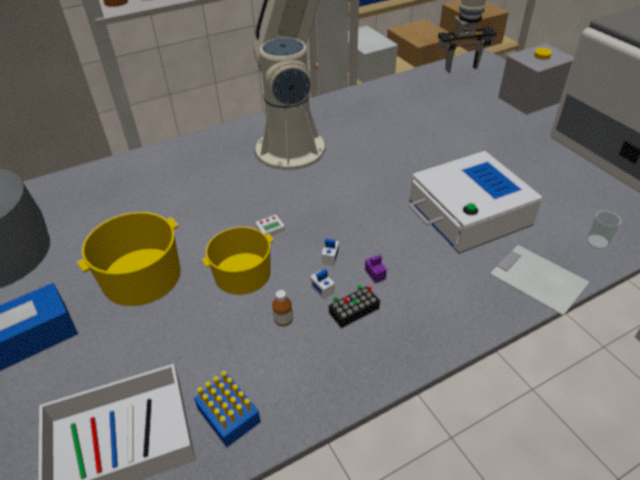

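```bash
cat > h.py <<'E'
from rig import *
import cv2,numpy as np
from scipy.spatial.transform import Rotation as Ro
def rays(c,wrist):
    v,u=np.mgrid[:480,:640].astype(float)
    x=(u-c['cx'])/c['fx'];y=(v-c['cy'])/c['fy']
    if wrist:
        r=np.hypot(x,y)+1e-9;k=np.tan(np.minimum(r,1.4))/r;x=x*k;y=y*k
    return np.dstack([x,y,np.ones_like(x)])
def cloud(c,wrist=False):
    P=rays(c,wrist)*c['depth'][...,None]
    X=(P-np.array(c['t']))@np.array(c['R']); X[c['depth']<=0]=np.nan
    return X
def hsv(c): return cv2.cvtColor(c['pixels'],cv2.COLOR_RGB2HSV)
def proj(c,X,wrist=False):
    p=np.array(c['R'])@np.array(X)+np.array(c['t'])
    x,y=p[0]/p[2],p[1]/p[2]
    if wrist:
        r=np.hypot(x,y)+1e-9;k=np.arctan(r)/r;x*=k;y*=k
    return c['fx']*x+c['cx'],c['fy']*y+c['cy']
def toolvec(target,yaw=None):
    "shift in tool axes (cm) from measured pose to target (mm); turn about tool z (deg) to reach tool yaw (mod 180)"
    s=read_state();R=Ro.from_euler('xyz',s['orientation'],degrees=True)
    d=R.inv().apply(np.array(target)-s['eef_pos'])/10
    out=[np.round(d,2).tolist()]
    if yaw is not None: # tool down: rotation about tool z by a changes yaw by -a
        a=-(yaw-s['orientation'][2]); out.append(round((a+90)%180-90,1))
    return out
def shot(c,name,box=None,k=1):
    im=c['pixels'][:,:,::-1]
    if box: im=im[box[1]:box[3],box[0]:box[2]]
    cv2.imwrite('pics/'+name+'.png',cv2.resize(im,None,fx=k,fy=k,interpolation=cv2.INTER_CUBIC))
E
python3 - <<'E'
from h import *
c=camera('top');X=cloud(c);H=hsv(c)
def mid(u0,v0,u1,v1,cond=None,zmin=5):
    S=X[v0:v1,u0:u1].reshape(-1,3);h=H[v0:v1,u0:u1].reshape(-1,3)
    m=(S[:,2]>zmin)
    if cond is not None:m&=cond(h)
    return S[m]
roof=mid(60,160,200,290);roof=roof[abs(roof[:,2]-110)<8]
r=cv2.minAreaRect(roof[:,:2].astype(np.float32));print('roof',r,cv2.boxPoints(r).round(0).tolist(),np.median(roof[:,2]))
g=mid(150,175,185,210,lambda h:(h[:,0]>40)&(h[:,0]<85)&(h[:,1]>120));print('green',np.median(g,0),len(g))
hd=mid(198,205,216,260);hd=hd[abs(hd[:,2]-75)<12];print('handle',len(hd),hd.mean(0) if len(hd) else 0)
for n,b in dict(f1=(334,202,354,230),f2=(301,237,329,264),pur=(279,194,298,221)).items():
    p=mid(*b);top=p[p[:,2]>30];print(n,cv2.minAreaRect(top[:,:2].astype(np.float32)),top[:,2].max(), 'rib',np.median(p[p[:,2]>58],0))
for n,b in dict(t1=(370,240,450,310),t2=(460,278,572,380)).items():
    p=mid(*b,cond=lambda h:(h[:,0]>18)&(h[:,0]<35)&(h[:,1]>120)); q=p[p[:,2]>p[:,2].max()-20];print(n,cv2.minEnclosingCircle(q[:,:2].astype(np.float32)),q[:,2].max())
for n,b in dict(amber=(384,188,408,214),timer=(334,312,368,340),rack=(306,165,356,194)).items(): p=mid(*b,zmin=10);print(n,p.mean(0),cv2.minAreaRect(p[:,:2].astype(np.float32)))
s=camera('scene')
a=c['pixels'][150:345,270:460][:,:,::-1];cv2.imwrite('pics/crop1.png',cv2.resize(a,None,fx=3,fy=3))
print('A',a.shape)
E
```

```text
roof ((597.8191528320312, 314.2925109863281), (282.3627624511719, 263.0331115722656), 86.55292510986328) [[458.0, 181.0], [721.0, 165.0], [738.0, 447.0], [475.0, 463.0]] 110.0351987225102
green [676.9599071  226.45884912 126.61516981] 112
handle 260 [590.91776631 128.59100654  79.24913768]
f1 ((643.8742065429688, -222.88404846191406), (60.79719924926758, 36.1114501953125), 7.6936445236206055) 73.83682163292906 rib [ 643.51103044 -222.51857247   68.83879277]
f2 ((550.1299438476562, -146.459716796875), (35.578636169433594, 59.94078063964844), 46.02067184448242) 73.29061252737577 rib [ 549.76883413 -145.57033116   68.51518561]
pur ((669.1102905273438, -72.80841064453125), (36.77132034301758, 60.39116668701172), 87.63877868652344) 76.28599892102267 rib [668.33090957 -72.71882539  69.00250045]
t1 ((481.74652099609375, -386.7928771972656), 94.67717742919922) 105.56975632925115
t2 ((352.0166320800781, -631.3753662109375), 131.86326599121094) 142.5961634547415
amber [ 674.31040754 -354.00851806   66.51809784] ((680.6346435546875, -357.80389404296875), (48.771202087402344, 51.11393737792969), 42.75288009643555)
timer [ 354.67500926 -241.23565116   21.59758019] ((354.76922607421875, -241.45791625976562), (56.933231353759766, 68.47676086425781), 0.5641275644302368)
rack [ 745.17025467 -188.54069381   35.9748413 ] ((748.3969116210938, -188.56129455566406), (63.50276184082031, 119.15141296386719), 2.143103837966919)
A (195, 190, 3)
```

View pics/crop1.png

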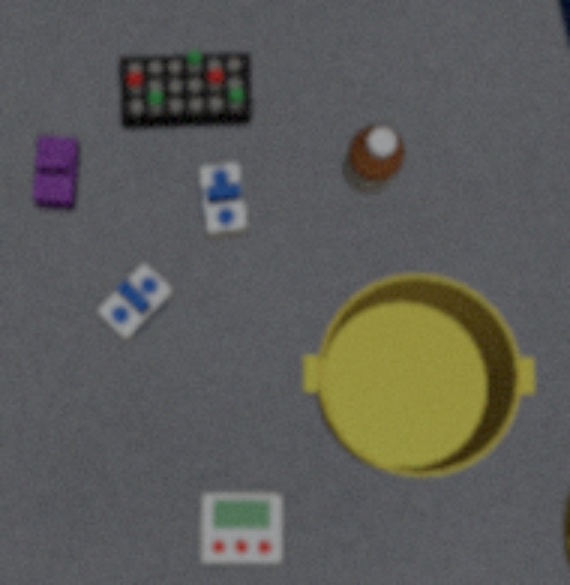

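The purple cartridge at top px (288,207) is a decoy. The fresh cartridges are at (344,216) and (315,250). The tub candidates are (407,275) and (517,330). The left one is smaller, about 100 mm high, so I'll use it. Next I'll go above the handle.

Run:
```python
from h import *
print(toolvec((588,110,232),176.5))
```

```text
[[-53.97, -36.68, 0.12], np.float64(-11.4)]
```

```bash
python3 -m creep '[-27,-18.3,0,0,0,-6,0.43,-27,-18.3,0,0,0,-6,0.43,-27,-18.3,0,0,0,-6,0.43,-27,-18.3,0,0,0,-6,0.43,-54,-36.7,0,0,0,-11.4,0.43,-54,-36.7,0,0,0,-11.4,0.43,-54,-36.7,0,0,0,-11.4,0.43,-54,-36.7,0,0,0,-11.4,0.43,-54,-36.7,0,0,0,-11.4,0.43,-54,-36.7,0,0,0,-11.4,0.43,-54,-36.7,0,0,0,-11.4,0.43,-54,-36.7,0,0,0,-11.4,0.43]'
python3 - <<'E'
from h import *
print(toolvec((588,110,232),176.5))
E
```

```text
time: 1.2
eef_pos: [489.3, 223.9, 233.4]
orientation: [180.0, 0.0, 176.5]
force: [0.5, -0.0, 0.4]
width: 39.3
grasp_force: 0.0
[[-10.56, -10.76, 0.14], np.float64(-0.0)]
```

```bash
python3 -m creep '[-10.6,-10.8,0,0,0,0,0.43,-10.6,-10.8,0,0,0,0,0.43,-10.6,-10.8,0,0,0,0,0.43,-10.6,-10.8,0,0,0,0,0.43,-10.6,-10.8,0,0,0,0,0.43,-10.6,-10.8,0,0,0,0,0.43,-10.6,-10.8,0,0,0,0,0.43]'
cat > mod.py <<'E'
from h import *
c=camera('wrist');X=cloud(c,True);H=hsv(c);np.save('X.npy',X)
print('fx',c['fx'],'cam',(-np.array(c['R']).T@np.array(c['t'])).round(0))
m=(abs(X[...,2]-110)<3)&(X[...,1]>165)&(X[...,1]<300)&(X[...,0]>430)&(X[...,0]<760);p=X[m]
# front roof edge: min along xdir per y-bin
from math import *
yaw=radians(86.5)
for it in range(3):
    xd=np.array([cos(yaw),sin(yaw)]);yd=np.array([-sin(yaw),cos(yaw)])
    a=p[:,:2]@xd;b=p[:,:2]@yd
    bins=np.arange(np.percentile(b,3),np.percentile(b,97),8)
    e=[(q+4,np.percentile(a[(b>=q)&(b<q+8)],2)) for q in bins if ((b>=q)&(b<q+8)).sum()>10]
    e=np.array(e);k=np.polyfit(e[:,0],e[:,1],1);r=e[:,1]-np.polyval(k,e[:,0]);k=np.polyfit(e[abs(r)<3,0],e[abs(r)<3,1],1);yaw+= -atan(k[0])
print('yaw',degrees(yaw),'front a',np.polyval(k,np.mean(b)),'b range',b.min(),b.max(),len(e))
g=(H[...,0]>40)&(H[...,0]<85)&(H[...,1]>120)&(X[...,2]>115)&(X[...,2]<140)&(X[...,1]>120)
print('green',np.median(X[g],0),g.sum())
q=X[(abs(X[...,2]-77)<8)&(X[...,1]<170)&(X[...,1]>60)&(X[...,0]>500)&(X[...,0]<700)]
aq=q[:,:2]@xd; bq=q[:,:2]@yd
am=np.percentile(aq,1); s=aq<am+14
print('handle n',len(q),'a',am,'bar z max',q[s][:,2].max(),'b',bq[s].min(),bq[s].max(),'mean',q[s].mean(0))
shot(c,'w1')
E
python3 mod.py
```

```text
time: 1.78
eef_pos: [586.7, 111.7, 232.9]
orientation: [180.0, -0.1, 176.4]
force: [-0.3, 0.4, -0.0]
width: 40.0
grasp_force: 0.0
fx 371.64829954431775 cam [513. 117. 385.]
yaw 86.54174232772391 front a 219.93317272279106 b range -674.0924429535461 -445.8946810311271 25
green [nan nan nan] 0
handle n 2467 a 152.8345071782935 bar z max 83.02857815665195 b -629.8886630276195 -528.8508910533665 mean [586.02836431 123.72053536  79.74753389]
  return _methods._mean(a, axis=axis, dtype=dtype,
  ret = um.true_divide(
```

View pics/w1.png

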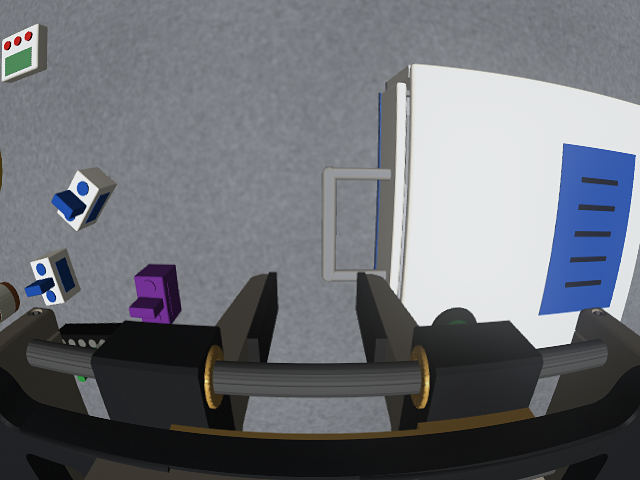

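The bar is at wrist px (328,225). From depth its middle is about (588,124), module yaw 86.5°. I'll descend and pinch it.

Run:
```python
from h import *
print(toolvec((588,124.5,75),176.5))
```

```text
[[-0.09, 1.24, 15.81], np.float64(-0.0)]
```

```bash
python3 -m creep '[-0.1,1.25,4,0,0,0,0.43,-0.1,1.25,8,0,0,0,0.43,-0.1,1.25,12,0,0,0,0.43,-0.1,1.25,14,0,0,0,0.43,-0.1,1.25,15,0,0,0,0.43,-0.1,1.25,15.8,0,0,0,0.43,-0.1,1.25,15.8,0,0,0,0.43,-0.1,1.25,15.8,0,0,0,0,-0.1,1.25,15.8,0,0,0,0,-0.1,1.25,15.8,0,0,0,0,-0.1,1.25,15.8,0,0,0,0,-0.1,1.25,15.8,0,0,0,0]'
```

```text
time: 2.83
eef_pos: [589.8, 122.1, 76.5]
orientation: [-179.9, 0.1, 176.5]
force: [-0.4, -7.9, 4.9]
width: 10.6
grasp_force: 30.0
```

```bash
python3 -m creep '[0,-0.4,0,0,0,0,0,0,-0.8,0,0,0,0,0,0,-1.2,0,0,0,0,0,0,-1.6,0,0,0,0,0,0,-2.0,0,0,0,0,0,0,-2.4,0,0,0,0,0,0,-2.8,0,0,0,0,0,0,-3.2,0,0,0,0,0,0,-3.6,0,0,0,0,0,0,-4.0,0,0,0,0,0,0,-4.4,0,0,0,0,0,0,-4.8,0,0,0,0,0]'; python3 -m creep '[0,-0.4,0,0,0,0,0,0,-0.8,0,0,0,0,0,0,-1.2,0,0,0,0,0,0,-1.6,0,0,0,0,0,0,-2.0,0,0,0,0,0,0,-2.4,0,0,0,0,0,0,-2.8,0,0,0,0,0,0,-3.2,0,0,0,0,0,0,-3.6,0,0,0,0,0,0,-4.0,0,0,0,0,0,0,-4.4,0,0,0,0,0,0,-4.8,0,0,0,0,0]'
```

```text
time: 3.83
eef_pos: [587.0, 76.7, 76.5]
orientation: [179.9, 0.1, 176.4]
force: [-0.9, 5.5, 5.6]
width: 10.7
grasp_force: 30.0
time: 4.83
eef_pos: [584.0, 28.8, 76.4]
orientation: [179.9, 0.1, 176.4]
force: [-0.8, 6.1, 7.3]
width: 11.1
grasp_force: 30.0
```

```bash
python3 -m creep '[0,-0.4,0,0,0,0,0,0,-0.8,0,0,0,0,0,0,-1.2,0,0,0,0,0,0,-1.6,0,0,0,0,0,0,-2.0,0,0,0,0,0,0,-2.4,0,0,0,0,0,0,-2.8,0,0,0,0,0,0,-3.1,0,0,0,0,0,0,-3.3,0,0,0,0,0,0,-3.5,0,0,0,0,0,0,-3.5,0,0,0,0,0,0,-3.5,0,0,0,0,0]'
```

```text
time: 5.83
eef_pos: [581.8, -6.8, 76.4]
orientation: [180.0, 0.1, 176.4]
force: [-1.3, 1.7, 7.4]
width: 10.6
grasp_force: 30.0
```

```bash
python3 -m creep '[0,-0.1,0,0,0,0,0,0,-0.2,0,0,0,0,0,0,-0.3,0,0,0,0,0,0,-0.3,0,0,0,0,0]';  python3 -m creep '[0,-0.1,0,0,0,0,0,0,-0.2,0,0,0,0,0,0,-0.3,0,0,0,0,0,0,-0.3,0,0,0,0,0]'
```

```text
time: 6.17
eef_pos: [581.6, -9.5, 76.4]
orientation: [179.9, 0.1, 176.4]
force: [-0.8, 4.3, 7.6]
width: 11.0
grasp_force: 30.0
time: 6.5
eef_pos: [581.5, -11.0, 76.4]
orientation: [179.8, 0.1, 176.4]
force: [0.0, 13.8, 7.5]
width: 11.0
grasp_force: 30.0
```

```bash
python3 -m creep '[0,0.4,0,0,0,0,0,0,0.4,0,0,0,0,0.43,0,0.4,0,0,0,0,0.43,0,0.4,0,0,0,0,0.43,0,0.4,-4,0,0,0,0.43,-2,2.4,-8,0,0,0,0.43,-4,5.4,-12,0,0,0,0.43,-8,9.4,-16,0,0,0,0.43,-8,9.4,-17.5,0,0,0,0.43,-8,9.4,-17.5,0,0,0,0.43,-8,9.4,-17.5,0,0,0,0.43]'
python3 - <<'E'
from h import *
c=camera('wrist');shot(c,'w2');np.savez('w2.npz',X=cloud(c,True),H=hsv(c))
E
```

```text
time: 7.42
eef_pos: [669.5, 77.4, 253.8]
orientation: [179.9, 0.4, 176.5]
force: [-0.1, -0.4, 0.4]
width: 40.0
grasp_force: 0.0
```

View pics/w2.png

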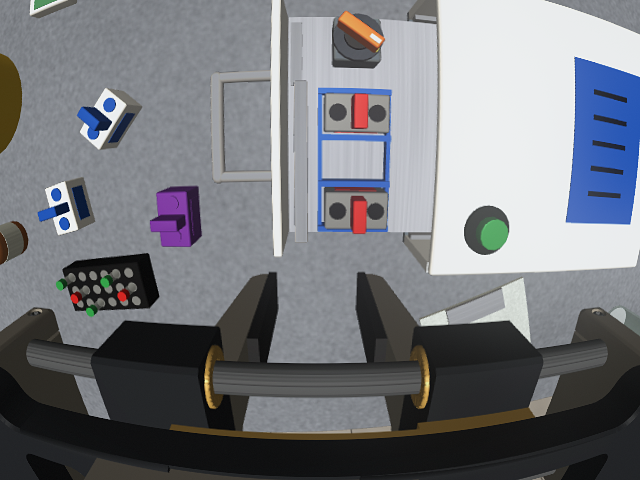

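The tray is locked out. Spent cartridges are at wrist px (360,110), lane 2, and (360,212), lane 0. Lane 1 is empty, the orange knob is at (360,33) and the release at (494,234).

```bash
cat > geo.py <<'E'
import numpy as np,cv2
d=np.load('w2.npz');X=d['X'];H=d['H'];from math import *
h,s,v=H[...,0],H[...,1],H[...,2];V,U=np.mgrid[:480,:640]
red=((h<5)|(h>174))&(s>120)&(U>310)&(U<400)&(X[...,2]>60)
for n,m in dict(r2=red&(V<160),r0=red&(V>160)).items():
    t=X[m];t=t[t[:,2]>t[:,2].max()-8];r=cv2.minAreaRect(t[:,:2].astype(np.float32));print(n,len(t),t.mean(0).round(1),r)
o=(h>5)&(h<18)&(s>140)&(V<80)&(U>320)&(U<400);t=X[o];t=t[t[:,2]>90];print('knob',cv2.minAreaRect(t[:,:2].astype(np.float32)),t[:,2].max())
g=(h>40)&(h<85)&(s>80)&(U>420)&(U<540)&(X[...,2]>120);t=X[g];print('green',cv2.minEnclosingCircle(t[:,:2].astype(np.float32)),np.median(t,0))
b=(h>100)&(h<125)&(s>120)&(U>310)&(U<400)&(V>80)&(V<240);t=X[b];t=t[(t[:,2]>34)&(t[:,2]<48)];print('lanes',cv2.minAreaRect(t[:,:2].astype(np.float32)),len(t))
y=radians(86.5);xd=np.array([cos(y),sin(y)]);yd=np.array([-sin(y),cos(y)])
q=X[(abs(X[...,2]-77)<8)&(U<240)&(U>200)&(V>60)&(V<195)];a=q[:,:2]@xd;b=q[:,:2]@yd;print('handle a',np.percentile(a,1),'b',b.min(),b.max())
q=X[(abs(X[...,2]-110)<3)&(U>430)&(V<270)];q=q[~np.isnan(q[:,0])];a=q[:,:2]@xd;b=q[:,:2]@yd;print('face a',np.percentile(a,.5),'b',b.min(),b.max())
E
python3 geo.py
```

```text
r2 474 [576.1 121.1  92. ] ((555.693359375, 124.98705291748047), (14.28872013092041, 71.05271911621094), 79.52879333496094)
r0 458 [666.7 116.   92. ] ((667.1970825195312, 115.94403839111328), (11.756169319152832, 29.757009506225586), 85.64534759521484)
knob ((505.6503601074219, 125.64865112304688), (41.62495422363281, 12.239638328552246), 49.749168395996094) 98.196742070483
green ((680.0443725585938, 227.62794494628906), 13.888619422912598) [679.36239014 226.91280722 128.11003285]
lanes ((622.2468872070312, 119.01024627685547), (71.47470092773438, 144.04586791992188), 86.60132598876953) 2011
handle a 25.255374166341955 b -630.7256061854882 -529.5220656947051
face a 219.24099352265617 b -707.6316050752706 -446.2232666959584
```

Run:
```python
from h import *
print(toolvec((667.6,116,89),176.5))
```

```text
[[0.25, 3.97, 16.21], np.float64(0.0)]
```

```bash
python3 -m creep '[0.25,3.95,4,0,0,0,0.35,0.25,3.95,8,0,0,0,0.35,0.25,3.95,11,0,0,0,0.35,0.25,3.95,13,0,0,0,0.35,0.25,3.95,15,0,0,0,0.35,0.25,3.95,16.2,0,0,0,0.35,0.25,3.95,16.2,0,0,0,0.35,0.25,3.95,16.2,0,0,0,0.35,0.25,3.95,16.2,0,0,0,0,0.25,3.95,16.2,0,0,0,0,0.25,3.95,16.2,0,0,0,0,0.25,3.95,16.2,0,0,0,0]';  python3 -m creep '[0,0,-1,0,0,0,0,0,0,-3,0,0,0,0,0,0,-6,0,0,0,0,0,0,-10,0,0,0,0,0,0,-12,0,0,0,0,0,0,-12,0,0,0,0,0,0,-12,0,0,0,0]'
python3 - <<'E'
from h import *
print(toolvec((506,-387,210),176.5),toolvec((506,-387,80),176.5))
E
```

```text
time: 8.47
eef_pos: [666.3, 115.3, 88.6]
orientation: [180.0, 0.0, 176.5]
force: [0.3, -1.2, 0.5]
width: 11.8
grasp_force: 30.0
time: 9.05
eef_pos: [667.0, 115.7, 210.3]
orientation: [180.0, 0.2, 176.5]
force: [-0.7, 0.2, -0.9]
width: 11.6
grasp_force: 30.0
[[12.97, -51.17, -0.05], np.float64(-0.0)] [[13.01, -51.18, 12.95], np.float64(-0.0)]
```

```bash
python3 -m creep '[6.5,-25.6,0,0,0,0,0,6.5,-25.6,0,0,0,0,0,6.5,-25.6,0,0,0,0,0,6.5,-25.6,0,0,0,0,0,13,-51.2,0,0,0,0,0,13,-51.2,0,0,0,0,0,13,-51.2,0,0,0,0,0,13,-51.2,0,0,0,0,0,13,-51.2,0,0,0,0,0,13,-51.2,0,0,0,0,0,13,-51.2,0,0,0,0,0,13,-51.2,0,0,0,0,0]'
python3 - <<'E'
from h import *
c=camera('wrist');shot(c,'w3');X=cloud(c,True);H=hsv(c)
m=(H[...,0]>18)&(H[...,0]<35)&(H[...,1]>120)&(X[...,2]>94)&(X[...,2]<106)&(X[...,1]>-520);t=X[m]
print(len(t),t.min(0),t.max(0),cv2.minEnclosingCircle(t[:,:2].astype(np.float32)))
A=np.c_[2*t[:,:2],np.ones(len(t))]
for i in range(3):
    s=np.linalg.lstsq(A,(t[:,:2]**2).sum(1),rcond=None)[0];r=np.hypot(*(t[:,:2]-s[:2]).T);k=abs(r-np.median(r))<4;t=t[k];A=A[k]
print('tub',s[:2],np.median(r))
print(toolvec((506,-387,80),176.5),read_state()['eef_pos'])
E
```

```text
time: 10.05
eef_pos: [511.6, -361.7, 206.6]
orientation: [179.9, -0.1, 176.5]
force: [0.8, 0.3, -0.8]
width: 11.8
grasp_force: 30.0
5119 [ 342.63816116 -519.9814533    94.00127192] [ 563.49829694 -290.81366002  105.88853036] ((428.09912109375, -411.415771484375), 138.01869201660156)
tub [ 472.46412395 -392.5629177 ] 82.76654289263246
[[0.2, -1.84, 12.68], np.float64(-0.2)] [ 509.57294303 -368.41410847  206.69954968]
```

View pics/w3.png

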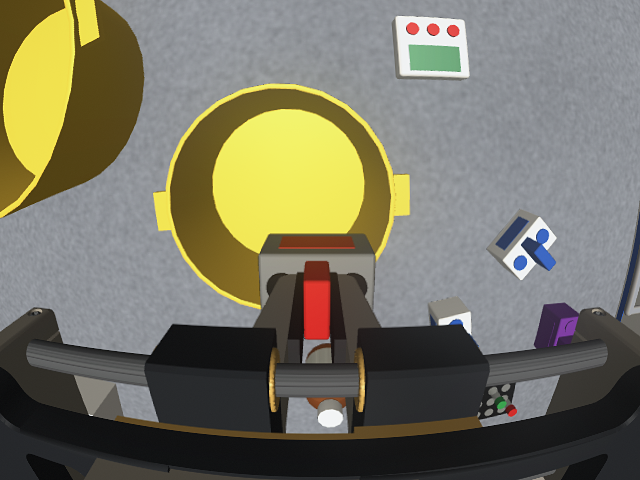

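The tub rim spans px (168,195) to (392,195), with the top at (280,85). I'll intersect those rays with z = 100.

Run:
```python
from h import *
c=camera('wrist');r=rays(c,True);R=np.array(c['R']);C=-R.T@np.array(c['t'])
P=[]
for u,v in((167,198),(394,194),(280,85),(196,122),(362,118),(220,293)):
    d=R.T@r[v,u];P.append((C+d*(100-C[2])/d[2])[:2])
P=np.array(P);print(P.round(0))
s=np.linalg.lstsq(np.c_[2*P,np.ones(6)],(P**2).sum(1),rcond=None)[0];print(s[:2],np.sqrt(s[2]+s[0]**2+s[1]**2))
print(toolvec((s[0]+24,s[1],80),176.5),read_state()['eef_pos'])
```

```text
[[ 470. -476.]
 [ 478. -310.]
 [ 397. -386.]
 [ 417. -447.]
 [ 424. -331.]
 [ 547. -445.]]
[ 480.61523069 -393.47290754] 83.76107930896553
[[0.39, -2.86, 12.66], np.float64(-0.3)] [ 510.68797861 -365.16768095  206.56905031]
```

```bash
python3 -m creep '[0.4,-2.8,2,0,0,0,0,0.4,-2.8,2,0,0,0,0,0.4,-2.8,5,0,0,0,0,0.4,-2.8,8,0,0,0,0,0.4,-2.8,11,0,0,0,0,0.4,-2.8,12.3,0,0,0,0,0.4,-2.8,12.5,0,0,0,0,0.4,-2.8,12.5,0,0,0,0.35,0.4,-2.8,12.5,0,0,0,0.35,0.4,-2.8,12.5,0,0,0,0.35,0.4,-2.8,8,0,0,0,0.35,0.4,-2.8,4,0,0,0,0.35]';  python3 -m creep '[0,0,-8.5,0,0,0,0.35,0,0,-8.5,0,0,0,0.35,0,8,-8.5,0,0,0,0.35,0,20,-8.5,0,0,0,0.35,0,30,-8.5,0,0,0,0.35,0,30,-8.5,0,0,0,0.35,0,30,-8.5,0,0,0,0.35,0,30,-8.5,0,0,0,0.35,0,30,-8.5,0,0,0,0.35,0,30,-8.5,0,0,0,0.35,0,30,-8.5,0,0,0,0.35]'
python3 - <<'E'
from h import *
print(toolvec((576,121.5,200),176.5),read_state()['eef_pos'])
E
```

```text
time: 11.15
eef_pos: [506.9, -387.4, 166.9]
orientation: [179.9, -0.2, 176.5]
force: [0.5, -1.8, 0.0]
width: 32.0
grasp_force: 0.0
time: 12.07
eef_pos: [526.9, -86.5, 253.3]
orientation: [180.0, 0.2, 176.7]
force: [0.1, -0.7, 0.3]
width: 32.0
grasp_force: 0.0
[[-3.68, 21.05, 5.34], np.float64(0.2)] [526.93954528 -86.51475915 253.31921016]
```

```bash
python3 -m creep '[-3.7,21,4,0,0,0,0.35,-3.7,21,4,0,0,0,0.35,-3.7,21,4,0,0,0,0.35,-3.7,21,4,0,0,0,0.35,-3.7,21,4,0,0,0,0.35,-3.7,21,5,0,0,0,0.35,-3.7,21,5,0,0,0,0.35,-3.7,21,5,0,0,0,0.35]'
python3 - <<'E'
from h import *
print(toolvec((576.2,121.5,89),176.5),read_state()['eef_pos'])
E
```

```text
time: 12.73
eef_pos: [576.2, 117.1, 201.4]
orientation: [-179.9, -0.1, 176.5]
force: [0.0, -0.0, 0.4]
width: 32.1
grasp_force: 0.0
[[0.02, 0.45, 11.24], np.float64(-0.0)] [576.22632858 117.13133248 201.40789664]
```

```bash
python3 -m creep '[0,0.2,3,0,0,0,0.35,0,0.2,5,0,0,0,0.35,0,0.2,5,0,0,0,0.35,0,0.2,5,0,0,0,0.35]'
python3 - <<'E'
from h import *
print(toolvec((576.2,121.5,89),176.5))
E
```

```text
time: 13.07
eef_pos: [576.2, 118.4, 151.9]
orientation: [-180.0, -0.1, 176.3]
force: [-0.6, 0.2, 0.9]
width: 32.0
grasp_force: 0.0
[[0.01, 0.31, 6.29], np.float64(-0.2)]
```

```bash
python3 -m creep '[0,0.25,2,0,0,0,0.35,0,0.25,4,0,0,0,0.35,0,0.25,5.5,0,0,0,0.35,0,0.25,6.3,0,0,0,0.35,0,0.25,6.3,0,0,0,0.35,0,0.25,6.3,0,0,0,0,0,0.25,6.3,0,0,0,0,0,0.25,6.3,0,0,0,0,0,0.25,6.3,0,0,0,0]';  python3 -m creep '[0,0,-1,0,0,0,0,0,0,-3,0,0,0,0,0,0,-6,0,0,0,0,0,0,-10,0,0,0,0,0,0,-12,0,0,0,0,0,0,-12,0,0,0,0,0,0,-12,0,0,0,0]'
python3 - <<'E'
from h import *
print(toolvec((455,-391,210),176.5),read_state()['eef_pos'])
E
```

```text
time: 13.82
eef_pos: [577.2, 122.9, 89.7]
orientation: [180.0, 0.1, 176.5]
force: [0.5, -1.7, -0.7]
width: 11.7
grasp_force: 30.0
time: 14.4
eef_pos: [577.2, 123.2, 210.3]
orientation: [179.9, 0.2, 176.5]
force: [-0.5, -0.0, -2.1]
width: 11.5
grasp_force: 30.0
[[9.02, -52.08, -0.04], np.float64(-0.0)] [577.16219363 123.23480985 210.32262183]
```

```bash
python3 -m creep '[4.5,-26,0,0,0,0,0,4.5,-26,0,0,0,0,0,4.5,-26,0,0,0,0,0,4.5,-26,0,0,0,0,0,9,-52.1,0,0,0,0,0,9,-52.1,0,0,0,0,0,9,-52.1,0,0,0,0,0,9,-52.1,0,0,0,0,0,9,-52.1,0,0,0,0,0,9,-52.1,0,0,0,0,0,9,-52.1,0,0,0,0,0,9,-52.1,0,0,0,0,0]'
python3 - <<'E'
from h import *
print(toolvec((455,-391,80),176.5))
E
```

```text
time: 15.4
eef_pos: [459.3, -364.6, 206.8]
orientation: [179.9, -0.1, 176.5]
force: [1.7, -0.0, -1.0]
width: 12.0
grasp_force: 30.0
[[0.24, -2.68, 12.67], np.float64(-0.0)]
```

```bash
python3 -m creep '[0.2,-2.6,2,0,0,0,0,0.2,-2.6,2,0,0,0,0,0.2,-2.6,5,0,0,0,0,0.2,-2.6,8,0,0,0,0,0.2,-2.6,11,0,0,0,0,0.2,-2.6,12.3,0,0,0,0,0.2,-2.6,12.5,0,0,0,0,0.2,-2.6,12.5,0,0,0,0.35,0.2,-2.6,12.5,0,0,0,0.35,0.2,-2.6,12.5,0,0,0,0.35,0.2,-2.6,8,0,0,0,0.35,0.2,-2.6,4,0,0,0,0.35]';  python3 -m creep '[0,0,-8.5,0,0,0,0.5,0,0,-8.5,0,0,0,0.5,-2,4,-8.5,0,0,0,0.5,-4,8,-8.5,0,0,0,0.5,-4,8,-8.5,0,0,0,0.5,-4,8,-8.5,0,0,0,0.5]'
cat > fresh.py <<'E'
from h import *
c=camera('top');shot(c,'t_f',(210,140,530,380),2.5);X=cloud(c);H=hsv(c)
m=(H[...,0]>100)&(H[...,0]<125)&(H[...,1]>130)&(X[...,2]>56)&(X[...,2]<80)&(X[...,0]<760)&(X[...,1]>-330)&(X[...,1]<150)
n,l,st,_=cv2.connectedComponentsWithStats(m.astype(np.uint8))
V,U=np.mgrid[:480,:640]
for i in range(1,n):
    if st[i,4]<6: continue
    k=X[l==i].mean(0)
    b=X[(np.hypot(X[...,0]-k[0],X[...,1]-k[1])<45)&(X[...,2]>30)&(X[...,2]<90)]
    r=cv2.minAreaRect(b[:,:2].astype(np.float32));a=r[2] if r[1][0]>r[1][1] else r[2]+90
    print('fresh rib',k.round(1),'body',np.round(r[0],1),np.round(r[1],1),'long axis deg',round(a,1),'px',U[l==i].mean(),V[l==i].mean(), 'tool yaw',a+90)
    print(toolvec((*r[0],200),a+90))
E
python3 fresh.py
```

```text
time: 16.4
eef_pos: [456.7, -388.5, 167.4]
orientation: [179.9, -0.1, 176.5]
force: [1.7, -1.1, 0.4]
width: 32.2
grasp_force: 0.0
time: 16.9
eef_pos: [503.8, -310.3, 253.9]
orientation: [-179.9, 0.2, 176.6]
force: [-0.6, -0.8, 0.2]
width: 46.4
grasp_force: 0.0
fresh rib [ 642.2 -223.1   68.4] body [ 644.1 -222.7] [60.6 36.2] long axis deg 8.5 px 344.2142857142857 213.35714285714286 tool yaw 98.451584815979
[[-13.55, 9.71, 5.35], np.float64(78.1)]
fresh rib [ 548.5 -145.9   69.4] body [ 550.1 -146.7] [35.7 59.8] long axis deg 136.1 px 314.0882352941176 248.44117647058823 tool yaw 226.05486297607422
[[-3.71, 16.74, 5.32], np.float64(-49.5)]
```

View pics/t_f.png

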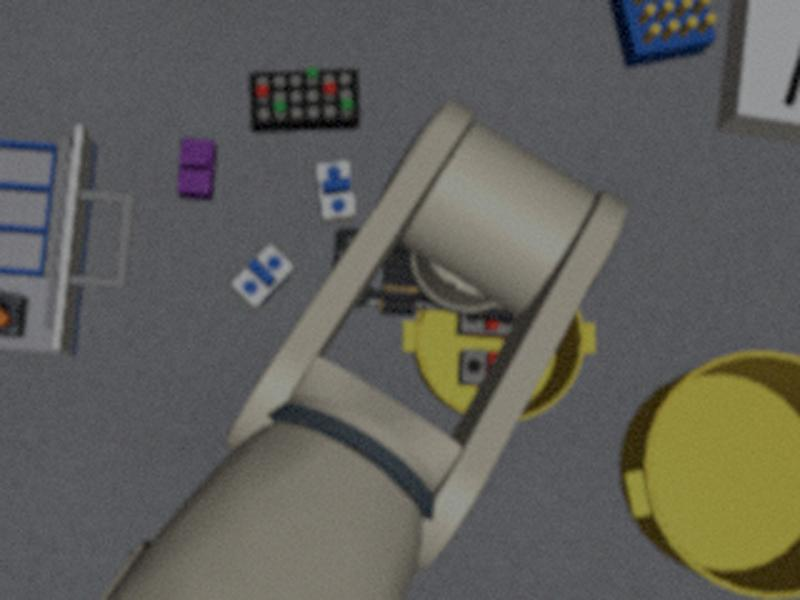

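Crop: fresh at crop px (263,275) and (335,190), unmoved. Both spent cartridges stand in the small tub. Next I'll take fresh A at (550,-146).

```bash
python3 -m creep '[-1,5,1,0,0,-14,0.5,-2,10,2,0,0,-28,0.5,-3.7,16.7,4,0,0,-49.5,0.5,-3.7,16.7,5.3,0,0,-49.5,0.5,-3.7,16.7,5.3,0,0,-49.5,0.5,-3.7,16.7,5.3,0,0,-49.5,0.5,-3.7,16.7,5.3,0,0,-49.5,0.5,-3.7,16.7,5.3,0,0,-49.5,0.5,-3.7,16.7,5.3,0,0,-49.5,0.5,-3.7,16.7,5.3,0,0,-49.5,0.5]'
python3 - <<'E'
from h import *
c=camera('wrist');X=cloud(c,True);H=hsv(c)
m=(H[...,0]>100)&(H[...,0]<125)&(H[...,1]>130)&(X[...,2]>50)&(X[...,2]<80)&(np.hypot(X[...,0]-550,X[...,1]+146)<50)
if m.sum()>20:
    t=X[m];t=t[t[:,2]>64];r=cv2.minAreaRect(t[:,:2].astype(np.float32));print(r,t[:,2].max(),len(t))
print(toolvec((550,-146.5,68),226),read_state()['eef_pos'])
E
```

```text
time: 17.78
eef_pos: [549.6, -148.6, 199.2]
orientation: [-180.0, -0.0, -134.3]
force: [-0.1, -0.6, 0.8]
width: 46.0
grasp_force: 0.0
((549.8712768554688, -146.53945922851562), (29.950803756713867, 11.105070114135742), 45.66048812866211) 71.9413719302585 514
[[-0.17, 0.11, 13.12], np.float64(-0.3)] [ 549.56733473 -148.46109166  199.19336756]
```

```bash
python3 -m creep '[-0.1,0.1,4,0,0,0,0.5,-0.1,0.1,8,0,0,0,0.5,-0.1,0.1,11,0,0,0,0.5,-0.1,0.1,12.5,0,0,0,0.5,-0.1,0.1,13.1,0,0,0,0.5,-0.1,0.1,13.1,0,0,0,0.5,-0.1,0.1,13.1,0,0,0,0,-0.1,0.1,13.1,0,0,0,0,-0.1,0.1,13.1,0,0,0,0,-0.1,0.1,13.1,0,0,0,0]'; python3 -m creep '[0,0,-3,0,0,0,0,0,0,-7,0,0,0,0,0,0,-10,0,0,0,0,0,0,-10,0,0,0,0,0,0,-10,0,0,0,0]';python3 - <<'E'
from h import *
print(toolvec((576.3,121.8,180),176.5),read_state()['eef_pos'])
E
```

```text
time: 18.67
eef_pos: [550.4, -146.4, 69.2]
orientation: [-179.9, 0.1, -134.1]
force: [-0.3, -0.2, 0.1]
width: 21.1
grasp_force: 0.0
time: 19.08
eef_pos: [551.1, -146.5, 170.6]
orientation: [-179.7, 0.1, -134.0]
force: [0.6, -0.2, -0.4]
width: 0.4
grasp_force: 0.0
[[-21.04, 16.84, -0.97], np.float64(49.5)] [ 551.12417046 -146.53913028  170.55336489]
```

The fingers hadn't finished closing when I lifted, so I'll open and check.

```bash
python3 -m creep '[0,0,-2,0,0,0,0.5,0,0,-2,0,0,0,0.5,0,0,-2,0,0,0,0.5,0,0,-2,0,0,0,0.5]'
cat > rib.py <<'E'
from h import *
import sys
x,y,z0=map(float,sys.argv[1:4])
c=camera('wrist');X=cloud(c,True);H=hsv(c)
m=(H[...,0]>100)&(H[...,0]<125)&(H[...,1]>130)&(X[...,2]>z0-6)&(X[...,2]<z0+10)&(np.hypot(X[...,0]-x,X[...,1]-y)<70)
t=X[m];t=t[np.hypot(*(t[:,:2]-np.median(t[:,:2],0)).T)<25];r=cv2.minAreaRect(t[:,:2].astype(np.float32));a=r[2] if r[1][0]>r[1][1] else r[2]+90
print(r,t[:,2].max(),len(t),'rib long axis',a,'tool yaw',a+180)
print(toolvec((*r[0],z0-2),a),read_state()['eef_pos'])
shot(c,'rib')
E
python3 rib.py 550 -146 70
```

```text
time: 19.42
eef_pos: [549.1, -146.0, 186.7]
orientation: [179.9, -0.0, -134.0]
force: [-0.4, 0.1, -0.5]
width: 25.0
grasp_force: 0.0
((549.8309326171875, -147.18829345703125), (28.928741455078125, 10.729484558105469), 47.8095817565918) 72.02187480797647 550 rib long axis 47.8095817565918 tool yaw 227.8095817565918
[[0.01, -0.17, 11.86], np.float64(-1.9)] [ 548.94452361 -145.99239453  186.56208576]
```

```bash
python3 -m creep '[0,-0.1,4,0,0,-1,0.35,0,-0.1,8,0,0,-1,0.35,0,-0.1,11,0,0,-1,0.35,0,-0.1,11.8,0,0,-1,0.35,0,-0.1,11.8,0,0,-1,0.35,0,-0.1,11.8,0,0,-1,0,0,-0.1,11.8,0,0,-1,0,0,-0.1,11.8,0,0,-1,0,0,-0.1,11.8,0,0,-1,0,0,-0.1,11.8,0,0,-1,0,0,-0.1,11.8,0,0,-1,0,0,-0.1,11.8,0,0,-1,0]'
```

```text
time: 20.47
eef_pos: [551.2, -147.0, 71.3]
orientation: [-179.9, 0.1, -133.0]
force: [-1.0, 0.9, 6.9]
width: 12.1
grasp_force: 30.0
```

```bash
python3 -m creep '[0,0,-3,0,0,0,0,0,0,-7,0,0,0,0,0,0,-11,0,0,0,0,0,0,-11,0,0,0,0,0,0,-11,0,0,0,0,0,0,-11,0,0,0,0]';python3 - <<'E'
from h import *
c=camera('wrist');shot(c,'held')
print(toolvec((576.3,121.8,180),176.5),read_state()['eef_pos'])
E
```

```text
time: 20.97
eef_pos: [549.9, -146.8, 179.7]
orientation: [-180.0, -0.0, -133.0]
force: [-0.4, 0.6, -1.6]
width: 11.9
grasp_force: 29.9
[[-21.46, 16.35, -0.11], np.float64(50.5)] [ 549.38860727 -146.62276675  178.8331274 ]
```

View pics/held.png

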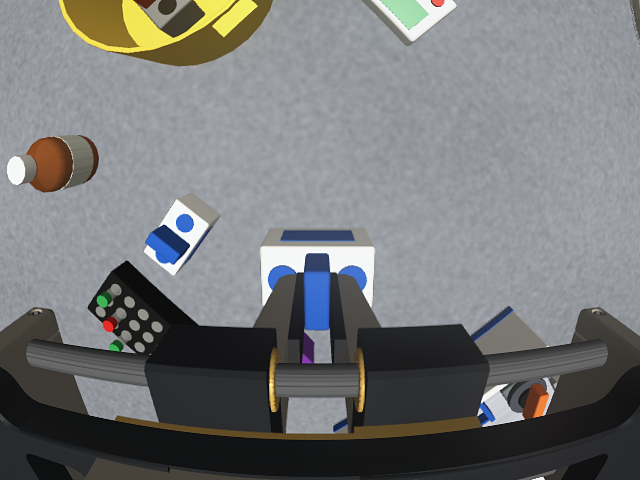

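```bash
python3 -m creep '[-4,3,-2,0,0,10,0,-8,6,-2,0,0,20,0,-12,9,-2,0,0,30,0,-16,12,-2,0,0,40,0,-21.5,16.4,-2,0,0,50.5,0,-21.5,16.4,-2,0,0,50.5,0,-21.5,16.4,-2,0,0,50.5,0,-21.5,16.4,-2,0,0,50.5,0,-21.5,16.4,-2,0,0,50.5,0,-21.5,16.4,-2,0,0,50.5,0,-21.5,16.4,-2,0,0,50.5,0]';cat > lane.py <<'E'
from h import *
c=camera('wrist');X=cloud(c,True);H=hsv(c)
m=(H[...,0]>100)&(H[...,0]<125)&(H[...,1]>120)&(X[...,2]>34)&(X[...,2]<44)&(np.abs(X[...,0]-622)<90)&(np.abs(X[...,1]-119)<45)
t=X[m];y=np.radians(86.5);xd=np.array([np.cos(y),np.sin(y)]);yd=np.array([-np.sin(y),np.cos(y)])
q=t[:,:2]-[622.2,119];a=q@xd;b=q@yd
print('a',np.percentile(a,[.5,99.5]),'b',np.percentile(b,[.5,99.5]),len(t),np.histogram(b,np.arange(-76,80,4)))
print(toolvec((576.3,121.8,112),176.5),read_state()['eef_pos']);shot(c,'lane')
E
python3 lane.py
```

```text
time: 21.93
eef_pos: [576.5, 121.1, 198.8]
orientation: [-179.9, -0.1, 176.6]
force: [0.5, -0.3, -2.1]
width: 11.8
grasp_force: 29.9
a [-35.84842769  35.52367589] b [-71.13393594  72.1544557 ] 1039 (array([  0,  79, 123,   0,   0,   0,   0,   0,   0,   0,   0,   0,   0,
         0,   0,   0,   0,   0,   0,   0,   0,   0,   0,   0,   0,   0,
         0,   0,   0,  18,  38,  36,  44,  43,  48, 187, 395,  28]), array([-76, -72, -68, -64, -60, -56, -52, -48, -44, -40, -36, -32, -28,
       -24, -20, -16, -12,  -8,  -4,   0,   4,   8,  12,  16,  20,  24,
        28,  32,  36,  40,  44,  48,  52,  56,  60,  64,  68,  72,  76]))
[[0.04, 0.09, 8.71], np.float64(0.0)] [576.74575992 120.94179478 199.08569464]
```

```bash
python3 -m creep '[0.05,0.08,3,0,0,0,0,0.05,0.08,6,0,0,0,0,0.05,0.08,8,0,0,0,0,0.05,0.08,8.5,0,0,0,0,0.05,0.08,8.5,0,0,0,0,0.05,0.08,8.5,0,0,0,0]';python3 - <<'E'
from h import *
print(toolvec((576,121.8,91),176.5))
for i in range(3): print(read_state()['eef_pos'])
E
```

```text
time: 22.48
eef_pos: [577.3, 122.4, 115.6]
orientation: [180.0, 0.0, 176.4]
force: [0.5, 0.6, -1.2]
width: 11.4
grasp_force: 29.9
[[0.13, -0.07, 2.46], np.float64(-0.1)]
[577.31866595 122.3787015  115.62213665]
[577.31866595 122.3787015  115.62213665]
[577.31866595 122.3787015  115.62213665]
```

```bash
python3 -m creep '[0.08,0,0.3,0,0,0,0,0.08,0,0.6,0,0,0,0,0.08,0,0.9,0,0,0,0,0.08,0,1.1,0,0,0,0,0.08,0,1.3,0,0,0,0,0.08,0,1.3,0,0,0,0]'
```

```text
time: 22.98
eef_pos: [578.1, 122.5, 105.1]
orientation: [-180.0, 0.3, 176.5]
force: [-3.8, -6.9, 25.0]
width: 12.1
grasp_force: 30.4
```

```bash
python3 -m creep '[0.1,-0.15,-0.5,0,0,0,0,0.1,-0.15,-0.5,0,0,0,0,0.1,-0.15,-0.5,0,0,0,0]'
python3 - <<'E'
from h import *
c=camera('wrist');shot(c,'ins',(220,180,420,330),4);print(read_state()['eef_pos'])
E
```

```text
time: 23.23
eef_pos: [575.5, 121.8, 107.4]
orientation: [180.0, 0.1, 176.5]
force: [2.0, -0.2, -1.4]
width: 11.6
grasp_force: 29.8
[575.5344075  121.7602041  107.16714455]
```

View pics/ins.png

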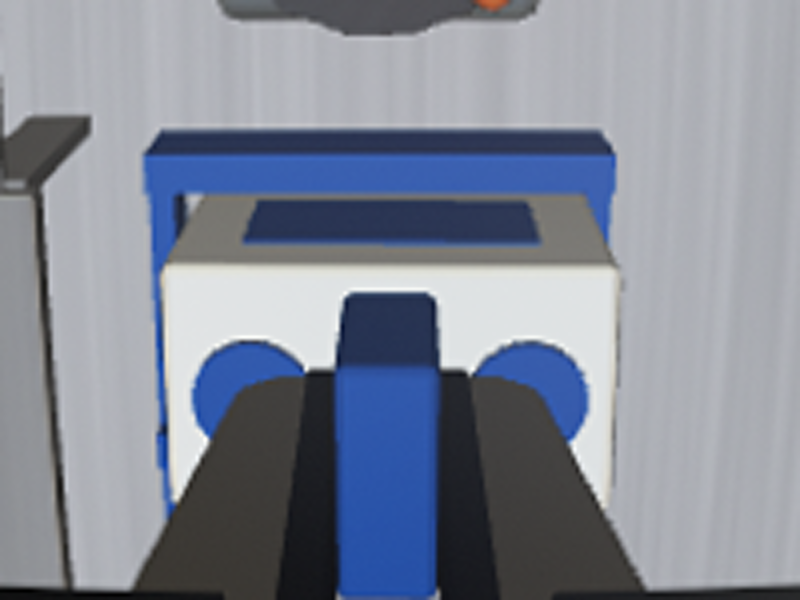

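```bash
python3 -m creep '[0,-0.05,0.4,0,0,0,0,0,-0.05,0.7,0,0,0,0,0,-0.05,1.0,0,0,0,0,0,-0.05,1.0,0,0,0,0]'
```

```text
time: 23.62
eef_pos: [575.2, 121.2, 96.1]
orientation: [180.0, 0.0, 176.5]
force: [4.5, 0.8, -2.4]
width: 11.5
grasp_force: 29.9
```

```bash
python3 -m creep '[-0.05,0,0.3,0,0,0,0,-0.05,0,0.6,0,0,0,0,-0.05,0,0.7,0,0,0,0,-0.05,0,0.7,0,0,0,0]'
```

```text
time: 23.95
eef_pos: [576.1, 121.8, 92.8]
orientation: [179.9, 0.1, 176.4]
force: [-7.3, 0.6, 30.4]
width: 12.0
grasp_force: 30.0
```

```bash
python3 -m creep '[0,0,-0.3,0,0,0,0,0,0,-0.3,0,0,0,0.3,0,0,-0.3,0,0,0,0.3,0,0,-0.3,0,0,0,0.3,0,0,-0.3,0,0,0,0.3,0,0,-4,0,0,0,0.3,0,0,-8,0,0,0,0.3,0,0,-12,0,0,0,0.3,0,0,-12,0,0,0,0.3]'; python3 fresh.py
```

```text
time: 24.7
eef_pos: [579.0, 121.8, 217.1]
orientation: [179.8, 0.5, 176.5]
force: [0.8, 0.8, -0.1]
width: 27.6
grasp_force: 0.0
fresh rib [ 642.4 -222.7   67.2] body [ 644.5 -222.8] [60.8 36.4] long axis deg 7.9 px 344.04761904761904 213.4047619047619 tool yaw 97.88598155975342
[[-8.78, -33.96, 1.38], np.float64(78.6)]
fresh rib [574.3 140.6  64.4] body [573.4 126.7] [61.6 45.7] long axis deg 86.7 px 204.58333333333334 237.75 tool yaw 176.67318725585938
[[0.47, 0.49, 1.39], np.float64(-0.2)]
fresh rib [572.7 105.4  64.3] body [581.1 106. ] [86.2 66. ] long axis deg 84.2 px 218.0 238.5 tool yaw 174.1585464477539
[[-0.42, -1.53, 1.39], np.float64(2.3)]
```

```bash
python3 -m creep '[-4.4,-17,0.5,0,0,39,0.35,-4.4,-17,0.5,0,0,39,0.35,-4.4,-17,0.5,0,0,39,0.35,-4.4,-17,0.5,0,0,39,0.35,-4.4,-17,0.5,0,0,39,0.35,-8.8,-34,1.4,0,0,78.6,0.35,-8.8,-34,1.4,0,0,78.6,0.35,-8.8,-34,1.4,0,0,78.6,0.35,-8.8,-34,1.4,0,0,78.6,0.35,-8.8,-34,1.4,0,0,78.6,0.35,-8.8,-34,1.4,0,0,78.6,0.35,-8.8,-34,1.4,0,0,78.6,0.35]'; python3 -m creep '[0,0,0,0,0,0,0.35,0,0,0,0,0,0,0.35]'; python3 rib.py 644 -222 70
```

```text
time: 25.75
eef_pos: [641.1, -224.7, 193.5]
orientation: [-179.8, -0.1, 97.4]
force: [0.4, -0.0, -0.3]
width: 32.5
grasp_force: 0.0
time: 25.92
eef_pos: [641.7, -223.0, 194.9]
orientation: [-179.9, -0.0, 98.1]
force: [0.4, -0.0, -0.1]
width: 32.0
grasp_force: 0.0
((643.89208984375, -223.52694702148438), (10.951945304870605, 29.417980194091797), 8.43348217010498) 72.1123741264198 513 rib long axis 98.43348217010498 tool yaw 278.433482170105
[[-0.1, 0.2, 12.73], np.float64(-0.3)] [ 641.89535505 -222.89821937  195.3347299 ]
```

```bash
python3 -m creep '[-0.1,0.2,4,0,0,0,0.35,-0.1,0.2,8,0,0,0,0.35,-0.1,0.2,11,0,0,0,0.35,-0.1,0.2,12.5,0,0,0,0.35,-0.1,0.2,12.5,0,0,0,0.35,-0.1,0.2,12.5,0,0,0,0,-0.1,0.2,12.5,0,0,0,0,-0.1,0.2,12.5,0,0,0,0,-0.1,0.2,12.5,0,0,0,0,-0.1,0.2,12.5,0,0,0,0,-0.1,0.2,12.5,0,0,0,0]'; python3 -m creep '[0,0,-3,0,0,0,0,0,0,-7,0,0,0,0,0,0,-11,0,0,0,0,0,0,-13,0,0,0,0,0,0,-13,0,0,0,0,0,0,-13,0,0,0,0]';python3 - <<'E'
from h import *
y=np.radians(86.5);l1=np.array([621.8,119.0])
print('l1',toolvec((*l1,200),176.5),'l0',toolvec((*(l1-46*np.array([-np.sin(y),np.cos(y)])),200),176.5),read_state()['eef_pos'])
E
```

```text
time: 26.88
eef_pos: [644.9, -224.6, 72.3]
orientation: [179.9, 0.0, 97.9]
force: [-2.3, 0.3, 5.8]
width: 11.9
grasp_force: 29.9
time: 27.38
eef_pos: [644.9, -224.6, 202.2]
orientation: [179.9, 0.1, 97.9]
force: [-0.5, 0.4, -1.9]
width: 12.1
grasp_force: 29.9
l1 [[34.35, 2.41, 0.19], np.float64(-78.6)] l0 [[33.45, 6.92, 0.2], np.float64(-78.6)] [ 644.89182236 -224.61409492  202.22996214]
```

```bash
python3 -m creep '[16,3,0,0,0,-39,0,16,3,0,0,0,-39,0,16,3,0,0,0,-39,0,16,3,0,0,0,-39,0,16,3,0,0,0,-39,0,33.5,6.9,0,0,0,-78.6,0,33.5,6.9,0,0,0,-78.6,0,33.5,6.9,0,0,0,-78.6,0,33.5,6.9,0,0,0,-78.6,0,33.5,6.9,0,0,0,-78.6,0,33.5,6.9,0,0,0,-78.6,0,33.5,6.9,0,0,0,-78.6,0]'; python3 -m creep '[0,0,0,0,0,0,0,0,0,0,0,0,0,0]'
python3 - <<'E'
from h import *
print(toolvec((667.7,116.2,112),176.5))
E
```

```text
time: 28.38
eef_pos: [665.4, 118.1, 198.1]
orientation: [-179.9, -0.2, 176.9]
force: [-0.3, -0.9, -1.8]
width: 11.5
grasp_force: 29.9
time: 28.55
eef_pos: [666.2, 116.2, 199.5]
orientation: [-180.0, -0.1, 176.2]
force: [0.4, 0.2, -1.9]
width: 11.7
grasp_force: 29.9
[[-0.17, 0.02, 8.75], np.float64(-0.3)]
```

```bash
python3 -m creep '[0,0,3,0,0,-0.2,0,0,0,6,0,0,-0.2,0,0,0,7.8,0,0,-0.2,0,0,0,8.2,0,0,-0.2,0,0,0,8.2,0,0,-0.2,0,0,0,8.2,0,0,-0.2,0,0,0,8.2,0,0,-0.2,0]'
python3 - <<'E'
from h import *
print(toolvec((667.7,116.2,93),176.5))
c=camera('wrist');shot(c,'ins2',(220,180,420,330),4)
E
```

```text
time: 29.13
eef_pos: [668.0, 116.7, 120.6]
orientation: [180.0, 0.1, 176.6]
force: [0.2, -0.2, -0.9]
width: 11.9
grasp_force: 29.9
[[0.03, -0.06, 2.76], np.float64(0.1)]
```

View pics/ins2.png

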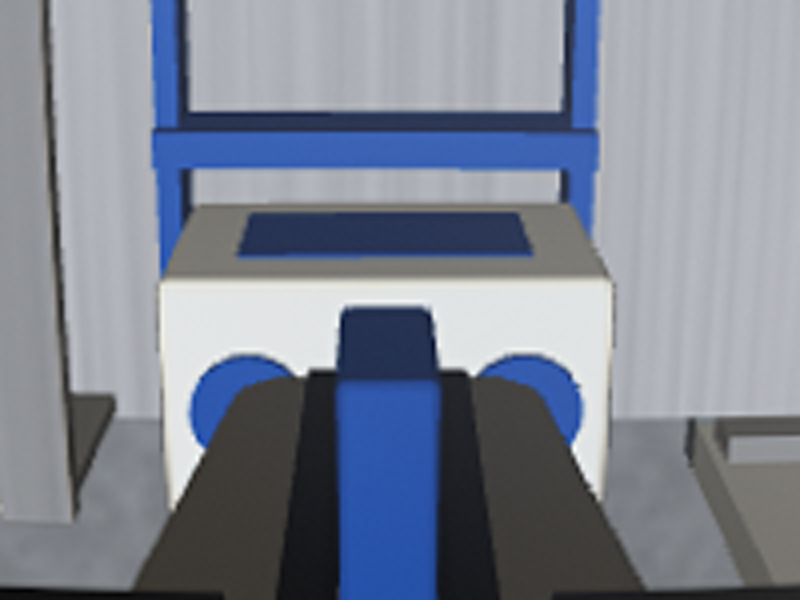

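```bash
python3 -m creep '[0.05,-0.15,0.4,0,0,0,0,0.05,-0.15,0.8,0,0,0,0,0.05,-0.15,1.2,0,0,0,0,0.05,-0.15,1.5,0,0,0,0,0.05,-0.15,1.8,0,0,0,0,0.05,-0.15,1.8,0,0,0,0]'
```

```text
time: 29.68
eef_pos: [665.8, 115.4, 100.0]
orientation: [-180.0, -0.1, 176.7]
force: [-0.2, -0.5, -2.0]
width: 11.3
grasp_force: 29.9
```

```bash
python3 -m creep '[0,0,0.3,0,0,0,0,0,0,0.6,0,0,0,0,0,0,0.7,0,0,0,0,0,0,0.7,0,0,0,0]'
```

```text
time: 30.02
eef_pos: [666.5, 115.5, 94.2]
orientation: [180.0, 0.0, 176.7]
force: [-0.9, 0.2, 1.2]
width: 11.9
grasp_force: 29.9
```

```bash
python3 -m creep '[0,0,0.15,0,0,0,0,0,0,0.15,0,0,0,0]'; python3 -m creep '[0,0,-0.15,0,0,0,0.3,0,0,-0.15,0,0,0,0.3,0,0,-0.15,0,0,0,0.3,0,0,-0.15,0,0,0,0.3,0,0,-4,0,0,0,0.3,0,0,-8,0,0,0,0.3,0,0,-12,0,0,0,0.3,0,0,-14,0,0,0,0.3,0,0,-14,0,0,0,0.3,0,0,-14,0,0,0,0.3]'
python3 - <<'E'
from h import *
c=camera('wrist');shot(c,'w5');np.savez('w2.npz',X=cloud(c,True),H=hsv(c))
c=camera('top');X=cloud(c);b=X[(abs(X[...,0]-482)<230)&(abs(X[...,1]+200)<280)&(X[...,2]>40)]
E
```

```text
time: 30.18
eef_pos: [666.6, 115.4, 94.0]
orientation: [180.0, 0.0, 176.7]
force: [-4.5, -1.3, 12.0]
width: 11.6
grasp_force: 30.0
time: 31.02
eef_pos: [666.9, 115.6, 233.7]
orientation: [180.0, 0.1, 176.7]
force: [-0.0, 0.3, -0.4]
width: 27.7
grasp_force: 0.0
```

View pics/w5.png

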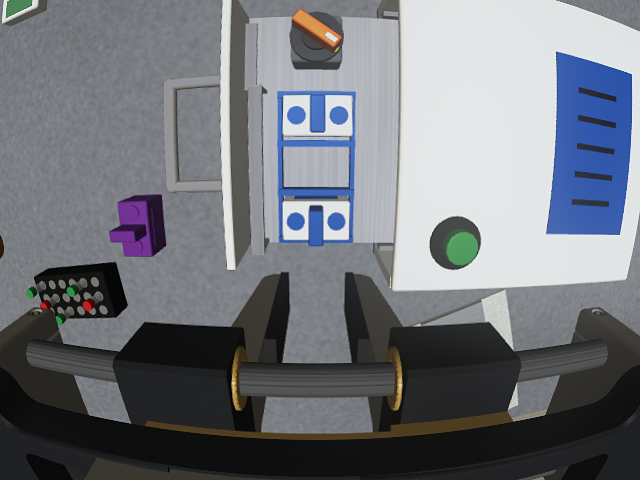

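Fresh cartridges sit in lanes 2 (316,116) and 0 (316,222), and the knob is at (316,32). Next I'll refine the knob's centre and angle.

```bash
cat > knob.py <<'E'
from h import *
c=camera('wrist');X=cloud(c,True);H=hsv(c);h,s=H[...,0],H[...,1]
o=(h>5)&(h<18)&(s>140)&(X[...,2]>92)&(X[...,2]<102)&(np.hypot(X[...,0]-505.5,X[...,1]-126)<35)
r=cv2.minAreaRect(X[o][:,:2].astype(np.float32));a=r[2] if r[1][0]>r[1][1] else r[2]+90
print('knob',r,'bar',a,o.sum())
for x,y in((576,121.6),(667,116)):
    b=(h>100)&(h<125)&(s>120)&(X[...,2]>80)&(np.hypot(X[...,0]-x,X[...,1]-y)<25);t=X[b]
    if len(t): print('rib',t.mean(0),np.percentile(t[:,2],[50,98]))
st=read_state();print(st['joints'].round(1),st['eef_pos'].round(1),toolvec((505.5,125.9,200),a))
E
python3 knob.py
```

```text
knob ((505.4621887207031, 125.84617614746094), (41.605648040771484, 12.141658782958984), 50.64788818359375) bar 50.64788818359375 657
rib [574.16191128 122.49544154  92.08464305] [92.0856506 93.5430726]
rib [665.81941788 115.93159737  91.63343533] [92.03025573 93.47207482]
[  9.7  24.9  86.9   0.   68.3 -77. ] [665.3 115.3 230.5] [[16.0, 0.13, 3.09], np.float64(-54.0)]
```

```bash
python3 -m creep '[4,0,1,0,0,-14,0.3,8,0,2,0,0,-28,0.3,12,0.1,3,0,0,-40,0.3,16,0.1,3,0,0,-54,0.3,16,0.1,6,0,0,-54,0.3,16,0.1,8,0,0,-54,0.3,16,0.1,8,0,0,-54,0.3,16,0.1,8,0,0,-54,0.3,16,0.1,8,0,0,-54,0.3,16,0.1,8,0,0,-54,0.3,16,0.1,8,0,0,-54,0.3]';python3 - <<'E'
from h import *
print(toolvec((505.5,125.9,96),50.6),read_state()['joints'].round(1))
E
```

```text
time: 32.08
eef_pos: [506.3, 125.7, 151.9]
orientation: [180.0, -0.0, -129.5]
force: [0.3, -0.6, -0.0]
width: 27.6
grasp_force: 0.0
[[0.03, 0.07, 5.59], np.float64(-0.1)] [  13.8   16.7  110.5    0.    52.9 -126.7]
```

```bash
python3 -m creep '[0,0.05,2,0,0,0,0.3,0,0.05,4,0,0,0,0.3,0,0.05,5.2,0,0,0,0.3,0,0.05,5.5,0,0,0,0.3,0,0.05,5.5,0,0,0,0.3,0,0.05,5.5,0,0,0,0,0,0.05,5.5,0,0,0,0,0,0.05,5.5,0,0,0,0,0,0.05,5.5,0,0,0,0,0,0.05,5.5,0,0,0,0]'; python3 -c "
from h import *
s=read_state();print(s['torque'],s['force'])"
```

```text
time: 32.92
eef_pos: [506.2, 126.4, 98.3]
orientation: [180.0, 0.0, -129.4]
force: [-3.4, 2.6, 7.4]
width: 11.4
grasp_force: 30.0
[ 0.45471108  0.74551848 -0.03999226] [-3.3886714   2.56631017  7.38421868]
```

```bash
python3 -m creep '[0,0,0,0,0,6,0,0,0,0,0,0,12,0,0,0,0,0,0,18,0,0,0,0,0,0,24,0,0,0,0,0,0,30,0,0,0,0,0,0,36,0,0,0,0,0,0,42,0,0,0,0,0,0,48,0,0,0,0,0,0,54,0,0,0,0,0,0,60,0,0,0,0,0,0,66,0,0,0,0,0,0,72,0]'; python3 -c "
from h import *
s=read_state();print(s['torque'],s['joints'].round(1))"
```

```text
time: 33.92
eef_pos: [507.0, 125.3, 98.3]
orientation: [-180.0, 0.1, 158.4]
force: [-1.1, -6.3, 5.2]
width: 11.8
grasp_force: 30.0
[-1.23182397  0.12107619  0.11736962] [ 1.380e+01  2.120e+01  1.126e+02 -1.000e-01  4.610e+01 -5.450e+01]
```

```bash
python3 -m creep '[0,0,0,0,0,6,0,0,0,0,0,0,12,0,0,0,0,0,0,18,0,0,0,0,0,0,24,0,0,0,0,0,0,30,0,0,0,0,0,0,36,0,0,0,0,0,0,42,0,0,0,0,0,0,48,0,0,0,0,0,0,54,0,0,0,0,0,0,60,0,0,0,0,0,0,66,0,0,0,0,0,0,70,0]'; python3 -c "
from h import *
s=read_state();print(s['torque'],s['joints'].round(1),s['orientation'])"
```

```text
time: 34.92
eef_pos: [504.8, 124.5, 98.2]
orientation: [-179.8, 0.2, 88.4]
force: [-8.1, -8.4, 14.6]
width: 11.7
grasp_force: 30.0
[-1.68059359  1.64744951  0.08415246] [ 13.8  21.2 112.7  -0.2  46.3  15.5] [-1.79842940e+02  1.59263520e-01  8.83812158e+01]
```

```bash
python3 -m creep '[0,0,-0.2,0,0,0,0.25,0,0,-0.2,0,0,0,0.25,0,0,-0.2,0,0,0,0.25,0,0,-0.2,0,0,0,0.25]'; python3 -c "
from h import *
s=read_state();print(toolvec((505.5,125.9,98)),s['torque'],s['force'],s['orientation'])"
```

```text
time: 35.25
eef_pos: [506.6, 126.2, 99.6]
orientation: [179.9, -0.0, 88.7]
force: [-0.8, -1.2, -0.5]
width: 23.2
grasp_force: 0.0
[[-0.04, -0.11, 0.16]] [-0.06350308  0.07013562  0.01246441] [-0.78322136 -1.16994275 -0.48750031] [ 1.79948372e+02 -1.52767964e-02  8.87137311e+01]
```

```bash
python3 -m creep '[-0.05,-0.1,0.1,0,0,0,0.25,-0.05,-0.1,0.1,0,0,0,0,-0.05,-0.1,0.1,0,0,0,0,-0.05,-0.1,0.1,0,0,0,0,-0.05,-0.1,0.1,0,0,0,0]'; python3 -c "
from h import *
s=read_state();print(s['torque'],s['force'],s['orientation'])"; python3 -m creep '[0,0,0,0,0,4,0,0,0,0,0,0,8,0,0,0,0,0,0,12,0]'; python3 -c "
from h import *
s=read_state();print(s['torque'],s['force'],s['orientation'])"
```

```text
time: 35.67
eef_pos: [504.6, 125.5, 98.3]
orientation: [-179.9, 0.0, 88.7]
force: [-2.9, -0.0, 2.4]
width: 11.7
grasp_force: 30.0
[-0.07161204  0.54475042  0.00403938] [-2.87021899 -0.01114881  2.44366397] [-1.79932383e+02  1.11862591e-02  8.86592124e+01]
time: 35.92
eef_pos: [504.8, 125.5, 98.3]
orientation: [-180.0, 0.0, 76.5]
force: [-2.0, -0.0, 0.2]
width: 11.7
grasp_force: 30.0
[-0.08664271  0.44714782  0.08562933] [-2.04597734 -0.0199738   0.17781225] [-1.79951054e+02  2.35314634e-02  7.64696316e+01]
```

```bash
python3 -m creep '[0,0,0,0,0,4,0,0,0,0,0,0,8,0,0,0,0,0,0,10,0]'; python3 -c "
from h import *
s=read_state();print(s['torque'],s['force'],s['orientation'])"; python3 -m creep '[0,0,0,0,0,4,0,0,0,0,0,0,8,0,0,0,0,0,0,10,0]'; python3 -c "
from h import *
s=read_state();print(s['torque'],s['force'],s['orientation'])
c=camera('wrist');shot(c,'kn',(180,150,460,340),2.8)"
```

```text
time: 36.17
eef_pos: [504.9, 125.5, 98.3]
orientation: [-180.0, 0.0, 66.4]
force: [-1.8, -0.1, 0.8]
width: 11.5
grasp_force: 30.0
[-0.14924393  0.39597829  0.00097922] [-1.75672583 -0.06497643  0.82239176] [-1.79966211e+02  3.16751666e-02  6.64424356e+01]
time: 36.42
eef_pos: [504.9, 125.5, 98.3]
orientation: [-180.0, 0.0, 56.5]
force: [-1.0, -0.0, 0.9]
width: 11.7
grasp_force: 30.0
[-0.16540022  0.37424075  0.2101715 ] [-1.03248616 -0.03361631  0.87321511] [-1.79980630e+02  3.40710609e-02  5.64593400e+01]
```

```bash
for i in 1 2 3; do python3 -m creep '[0,0,0,0,0,0,0]' >/dev/null; python3 -c "
from h import *
s=read_state();print(s['torque'][2],s['joints'][5],s['tau'][5])"; done; python3 -m creep '[0,0,0,0,0,4,0,0,0,0,0,0,6,0]'; python3 -c "
from h import *
s=read_state();print(s['torque'][2],s['tau'][5])"
```

```text
-0.00022023208228686385 47.08638760205511 0.4403469152748585
-0.02702782112803081 47.055204498642965 0.05831190152093768
-0.007510532721744784 47.075971528700826 0.001268550731765572
time: 36.88
eef_pos: [505.0, 125.5, 98.3]
orientation: [-180.0, 0.0, 50.5]
force: [-2.0, -1.1, -0.9]
width: 11.7
grasp_force: 30.0
0.12426522730555076 -0.17537939362227917
```

View pics/kn.png

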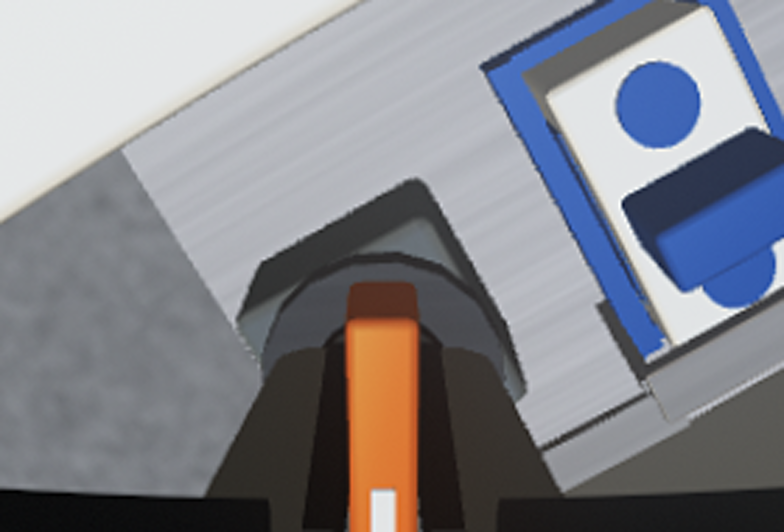

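The keeper shows at crop (640,440), now over the cartridge's front. I'll measure its rear edge.

```bash
cat > keep.py <<'E'
from h import *
c=camera('wrist');X=cloud(c,True);H=hsv(c);y=np.radians(86.5);xd=np.array([np.cos(y),np.sin(y)]);yd=np.array([-np.sin(y),np.cos(y)])
q=X[...,:2]-np.array([621.8,119]);a=q@xd;b=q@yd
m=(X[...,2]>69)&(X[...,2]<78)&(a>-60)&(a<-15)&(b>-70)&(b<72)&(H[...,1]<60)
print('keeper n',m.sum(),'a pct',np.percentile(a[m],[1,50,95,99]) if m.sum() else 0,'b',b[m].min() if m.sum() else 0,b[m].max() if m.sum() else 0)
g=(H[...,0]>20)&(H[...,0]<34)&(H[...,1]>120)&(np.hypot(X[...,0]-505.5,X[...,1]-126)<27)&(X[...,2]<90)
if g.sum()>3:
    p=np.median(X[g],0)[:2]-[505.5,126];print('mark',g.sum(),np.degrees(np.arctan2(p[1],p[0])),np.hypot(*p))
E
python3 keep.py; python3 -m creep '[0,0,0,0,0,5,0,0,0,0,0,0,10,0]'; python3 -c "
from h import *
s=read_state();print(s['torque'][2],s['tau'][5])"; python3 keep.py
```

```text
keeper n 4991 a pct [-35.9784683  -29.04603573 -24.10283755 -23.71006153] b -69.88736822702123 71.9913516822355
time: 37.1
eef_pos: [505.1, 125.5, 98.3]
orientation: [-180.0, 0.0, 40.6]
force: [-1.7, -0.7, -0.6]
width: 12.0
grasp_force: 30.0
0.11331276148292707 -1.843729354441166
keeper n 5394 a pct [-36.00772159 -29.1297906  -24.06849662 -23.75581891] b -69.97620944536791 71.97281900606728
```

```bash
python3 -m creep '[0,0,0,0,0,5,0,0,0,0,0,0,10,0,0,0,0,0,0,15,0,0,0,0,0,0,20,0]'; python3 -c "
from h import *
s=read_state();print(s['torque'][2],s['orientation'])"; python3 keep.py;  python3 -m creep '[0,0,0,0,0,0,0.3,0,0,0,0,0,0,0.3,0,0,0,0,0,0,0.3,0,0,0,0,0,0,0.3,0,0,-4,0,0,0,0.3,0,0,-8,0,0,0,0.3,0,0,-12,0,0,0,0.3,6,0,-15,0,0,0,0.3,-4,0,-15,0,0,0,0.3,-8,0,-15,0,0,0,0.3,-8,0,-15,0,0,0,0.3]'; python3 -c "
from h import *
c=camera('wrist');shot(c,'kn2')"; python3 knob.py; python3 keep.py
```

```text
time: 37.48
eef_pos: [505.1, 125.4, 98.3]
orientation: [180.0, 0.0, 20.6]
force: [-1.2, -1.9, -2.3]
width: 11.7
grasp_force: 30.0
0.1720662702481394 [1.79984853e+02 1.81335819e-02 2.06406939e+01]
keeper n 6104 a pct [-35.90369102 -29.34829626 -24.07360214 -23.77587144] b -69.93565428767896 71.9913085738857
time: 38.45
eef_pos: [429.5, 97.1, 248.2]
orientation: [-180.0, 0.1, 20.8]
force: [0.6, -0.3, 0.0]
width: 27.1
grasp_force: 0.0
knob ((505.451904296875, 125.81578063964844), (40.28083419799805, 11.321958541870117), 20.80498695373535) bar 20.80498695373535 633
rib [574.10355637 122.7806528   92.02535421] [92.04787474 93.65798304]
[ 12.5   2.2 114.3  -0.   63.7  81.8] [426.1  96.1 248.2] [[8.49, 0.02, 4.8], np.float64(-0.1)]
keeper n 1456 a pct [-36.3793208  -30.20433237 -24.71348312 -24.21861885] b -34.372891968075514 71.9925411736249
mark 53 -120.1848193241487 17.29210070488158
```

View pics/kn2.png

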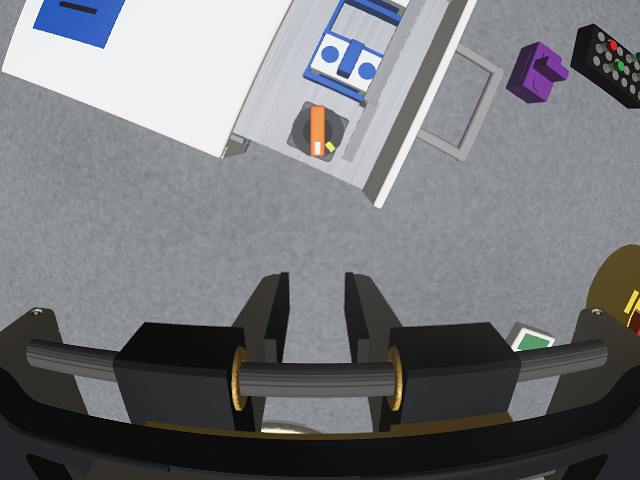

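Knob bar at (318,130) with the yellow mark beside it at (329,147): about 39° (0.68 rad) of slip with the keeper at its stop. Next is the release.

```bash
python3 -c "
from h import *
print(toolvec((680,227.4,180)))"
```

```text
[[28.11, -3.33, 6.89]]
```

```bash
python3 -m creep '[14,-1.6,0,0,0,0,0,14,-1.6,0,0,0,0,0,14,-1.6,0,0,0,0,0,14,-1.6,0,0,0,0,0,28.1,-3.3,2,0,0,0,0,28.1,-3.3,6.8,0,0,0,0,28.1,-3.3,6.8,0,0,0,0,28.1,-3.3,6.8,0,0,0,0,28.1,-3.3,6.8,0,0,0,0,28.1,-3.3,6.8,0,0,0,0,28.1,-3.3,6.8,0,0,0,0]';python3 -c "
from h import *
print(toolvec((680,227.4,148)),read_state()['width'])"
```

```text
time: 39.52
eef_pos: [681.7, 227.5, 180.1]
orientation: [180.0, 0.0, 20.7]
force: [0.4, -0.1, 0.7]
width: 0.0
grasp_force: 0.0
[[-0.16, -0.06, 3.21]] 0.029671619281838205
```

```bash
python3 -m creep '[-0.1,0,2,0,0,0,0,-0.1,0,3,0,0,0,0,-0.1,0,3.5,0,0,0,0,-0.1,0,3.9,0,0,0,0,-0.1,0,4.2,0,0,0,0,-0.1,0,4.2,0,0,0,0,-0.1,0,4.2,0,0,0,0,-0.1,0,4.2,0,0,0,0,-0.1,0,4.2,0,0,0,0,-0.1,0,4.2,0,0,0,0,-0.1,0,4.2,0,0,0,0,-0.1,0,4.2,0,0,0,0]'
```

```text
time: 40.52
eef_pos: [680.7, 226.9, 139.1]
orientation: [180.0, -0.0, 20.7]
force: [-3.9, -2.3, 7.1]
width: 0.4
grasp_force: 3.4
```

```bash
python3 -m creep '[0,0,0.05,0,0,0,0,0,0,0.05,0,0,0,0,0,0,0.05,0,0,0,0,0,0,0.05,0,0,0,0,0,0,-2,0,0,0,0,0,0,-6,0,0,0,0,0,0,-10,0,0,0,0,0,0,-11,0,0,0,0,-8,0,-11,0,0,0,0,-16,0,-11,0,0,0,0,-16,0,-11,0,0,0,0,-16,0,-11,0,0,0,0]'; python3 -m creep '[0,0,0,0,0,0,0,0,0,0,0,0,0,0,0,0,0,0,0,0,0,0,0,0,0,0,0,0,0,0,0,0,0,0,0,0,0,0,0,0,0,0,0,0,0,0,0,0,0,0,0,0,0,0,0,0,0,0,0,0,0,0,0,0,0,0,0,0,0,0,0,0,0,0,0,0,0,0,0,0,0,0,0,0]'
python3 - <<'E'
from h import *
c=camera('top');shot(c,'end',(60,140,460,360),2);X=cloud(c)
q=X[(abs(X[...,2]-75)<12)&(X[...,1]<170)&(X[...,1]>-60)&(X[...,0]>530)&(X[...,0]<640)];print('handle y min',np.percentile(q[:,1],1),q.mean(0))
E
```

```text
time: 41.52
eef_pos: [528.9, 169.9, 248.0]
orientation: [-180.0, -0.0, 20.7]
force: [-0.2, -0.7, 0.0]
width: 0.1
grasp_force: 0.0
time: 42.52
eef_pos: [531.0, 170.6, 248.5]
orientation: [180.0, -0.0, 20.7]
force: [-0.7, -0.1, -0.8]
width: 0.6
grasp_force: 0.0
handle y min 115.69804722242645 [587.48108089 132.19612048  79.08521827]
```

View pics/end.png

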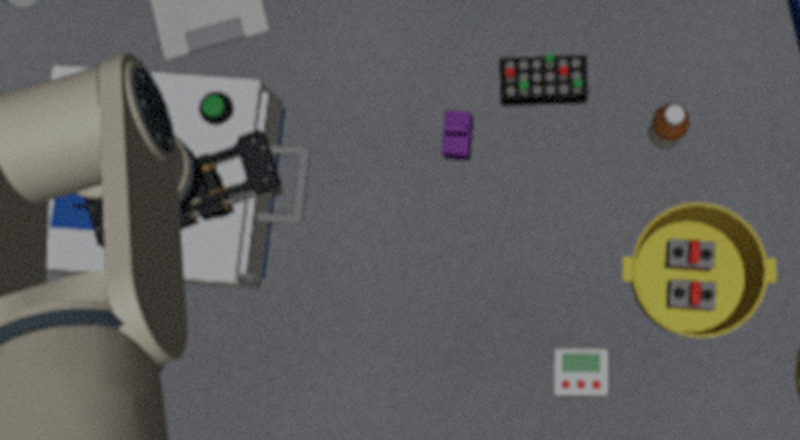

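The tray is back in at (260,185) and both spent cartridges are in the tub at (692,255) and (692,295). I'll wait another second, remeasure to confirm it is home, then hand in.

```bash
python3 -m creep '[0,0,0,0,0,0,0,0,0,0,0,0,0,0,0,0,0,0,0,0,0,0,0,0,0,0,0,0,0,0,0,0,0,0,0,0,0,0,0,0,0,0,0,0,0,0,0,0,0,0,0,0,0,0,0,0,0,0,0,0,0,0,0,0,0,0,0,0,0,0,0,0,0,0,0,0,0,0,0,0,0,0,0,0]' | head -1
python3 - <<'E'
from h import *
c=camera('top');X=cloud(c)
q=X[(abs(X[...,2]-75)<12)&(X[...,1]<170)&(X[...,1]>-60)&(X[...,0]>530)&(X[...,0]<640)];y1=np.percentile(q[:,1],1)
c=camera('wrist');W=cloud(c,True);V,U=np.mgrid[:480,:640]
q=W[(abs(W[...,2]-77)<8)&(W[...,1]<160)&(W[...,1]>0)&(W[...,0]>540)&(W[...,0]<635)&(V<260)]
print(y1,len(q));y=np.radians(86.5)
if len(q): print('bar front a',np.percentile(q[:,:2]@[np.cos(y),np.sin(y)],1),'(home 152.8)')
E
```

```text
time: 43.57
115.11239661743785 1988
bar front a 153.51973189001944 (home 152.8)
```

```bash
python3 -c "
from rig import *
print(sign_off())"
```

```text
the job is handed in; nothing more can be done
None
```

The job is done and handed in. The two spent cartridges are in the small yellow tub and the two fresh ones found on the bench stand in lanes 0 and 2. The keeper is fully over them with about 0.7 rad of knob slip, and the tray is home within measurement error. The bystanders were not touched.

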